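# Turn the carousel cover and stow the heat sink

### The job

Turn the parts carousel's cover until its opening is over the compartment marked by the square block (the cover must be pushed down against its spring to turn, and locks when it rises), and let it spring fully up there. Then stand the finned heat sink upright on the floor of that compartment, lowering it in by hand and not dropping it, and leave the other things on the bench where they are.

Things in the scene. Friction and masses are not known exactly. Their poses are not given: they have to be found in the camera images.
- drum: Fixed round grey parts carousel, 274 mm across, on a foot flange 332 mm across. Origin on its vertical axis, on the bench. Four 90-degree compartments, midlines along its own +x, +y, -x, -y, reach from 36 to 133 mm from the axis; floor 8 mm above the bench, dividers (4 mm thick) up to 52 mm, outer wall up to 80 mm.
- drum_top (a point): Point on the drum's axis, 80 mm above the bench, level with the top of the fixed metal bezel ring (120 to 134 mm from the axis, 73 to 80 mm above the bench), which overhangs the cover's rim and has an 18 mm wide notch at the midline of each compartment.
- cover_press (a joint): How far (m) the round white cover is pushed down: 0 fully up, 0.010 at the bottom stop. A spring holds it up (about 4 N to start, 10 N at 8 mm).
- cover_turn (a joint): Turn of the cover (rad), counter-clockwise from above positive, 0 with its opening at the drum's +x; either way, light friction. It turns only when pushed down 8 mm or more: an 8 mm rim stud opposite the opening stands in a bezel notch and locks it. Let go within about 2 degrees of a compartment it springs up and locks; elsewhere the stud stays caught under the bezel, the cover 7 mm low.
- grip_bar (a point): Centre of the upright black grip bar amid the cover: 70 mm long (own y), 18 mm thick (own x), 42 mm tall; own +x points from the axis to the opening. With the cover up the bar spans 70 to 112 mm above the bench, and the white cover plate (6 mm thick, 238 mm across, solid to 42 mm from the axis all round) has its top at 70 mm.
- window (a point): Middle of the cover's opening, at the plate's top, 81 mm from the axis. The opening is a 78-degree sector from 42 mm from the axis out to the rim.
- window_line (a point): Point on the opening's midline, 152 mm from the axis: it stands over a compartment's mark when the opening is lined up.
- square_mark: Fixed square metal block, 26 x 26 mm, 30 mm tall, on the carousel's foot flange 152 mm from its axis: it marks the wanted compartment, which lies between it and the axis and is empty. The other three compartments have small round discs, 16 mm across. Origin under its centre.
- heatsink_mid (a point): Centre of the loose finned aluminium heat sink, 60 mm long (own x), 24 mm wide (own y), 50 mm tall (own z), 0.1 to 0.25 kg; it stands upright on the bench with its centre 25 mm up.
- spool: Bystander, to be left alone: solder spool, 60 mm across, 41 mm tall.
- flux: Bystander, to be left alone: flux bottle, 48 mm across, 110 mm tall.
- tape: Bystander, to be left alone: roll of tape lying flat, 90 mm across, 20 mm tall.
- pliers: Bystander, to be left alone: pliers lying flat, about 170 mm long.
- screwdriver: Bystander, to be left alone: screwdriver lying flat, 190 mm long.
- coil: Bystander, to be left alone: copper coil, a cylinder 60 mm across, 35 mm tall.
- heatsink: The same heat sink; origin at the centre of its underside.
Mind the look-alikes: they are no part of the job. Leave any purple look-alike of the heatsink alone.

How it is judged (in metres and radians):
On the way, in this order (a step that is already met when the one before it is completed fails the run):
1. the opening is over the marked compartment and the cover has sprung up (horizontal distance between window_line and square_mark below 0.012 m and value of joint cover_press below 0.002 m), for 0.3 s.
2. the heat sink stands in the marked compartment (horizontal distance between heatsink_mid and square_mark below 0.105 m and horizontal distance between heatsink_mid and drum below 0.125 m and z of heatsink_mid in the frame of drum below 0.04 m and angle between heatsink_mid's own z axis and vertical below 0.2 rad), for 0.2 s.
At the end, for the whole second after the job is handed in: Opening lined up with the square mark (midline point within 12 mm), cover up (under 2 mm pressed); heat sink released, at rest, upright within 0.2 rad on that compartment's floor (centre under 40 mm above the bench, within 105 mm of the mark and 125 mm of the axis) (all of step 1 and all of step 2 and linear speed of heatsink below 0.02 m/s and contact force between the fingers and heatsink below 0.05 N); the robot touches nothing.
It fails at once if the heat sink is let go more than about 27 mm above the compartment floor, or set down on the cover (contact force between the fingers and heatsink below 0.02 N and height (world z) of heatsink_mid above 0.06 m).
It fails at once if a bystander is moved by more than 30 mm (distance of any of spool, flux, tape, pliers, screwdriver, coil from where it was at the start of the episode above 0.03 m).
It also fails if it takes over 72 s, if anything falls off the work surface, if the arm or the gripper's body presses on something with over 40 N, if the wrist force passes 120 N, or if a joint passes its speed limit or range.

### The arm

A 6-joint arm with a two-finger parallel gripper is mounted at the origin on the work surface. World frame = base frame: x ahead of the robot, y to its left, z up, the work surface at z = 0. Lengths are in mm, angles in rad, forces in N, time in s.
With the tool pointing down it reaches from about 350 to 775 mm from the base axis. Payload 7.3 kg.
Tool frame: the origin (TCP) lies on the centre line of the jaws, within the pads' length; the fingertips stand finger_overhang ahead of it and the grasp point (between the pads) lies 8 mm behind it (finger_overhang is the distance from the TCP to the fingertips, in mm); z points along the fingers, y is the line along which they close (so a half turn about z gives the same grasp; the last joint's range is limited). The gripper opens to 92 mm and grips with 3 to 60 N. Pads are 19 mm wide; open, the fingers measure 130 mm over their backs; the gripper's body (75 mm by 190 mm) begins 47 mm behind the grasp point.
Start: joints at [1.163, 0.342, 1.524, -0, 1.275, -0.146], TCP at [135.864, 507.134, 237.741] pointing down, gripper open.
Joint ranges: [-2.53, 2.53], [-0.77, 2.02], [0.04, 2.7], [-1, 4.14], [0.28, 2.66], [-3.11, 3.11]. Speed limits (rad/s): [2.57, 2.57, 3.14, 3.14, 3.14, 3.14].

### API

Orientations are given as [roll, pitch, yaw] about the fixed x, y, z axes, in that order (R = Rz(yaw) Ry(pitch) Rx(roll)).
In Python, from plant import get_obs, capture, close_job, finger_overhang gives the robot as it stands.
- The arm moves only by the shell command python3 -m inch 'ROWS'. ROWS is JSON, one flat list of numbers, 7 for each row, row after row: the turn, a rotation vector about the tool's x, y, z scaled (see below), then the shift along the tool's x, y, z scaled (see below), then the closure, from -1 (fully open) to 1 (shut). In form: [ax, ay, az, tx, ty, tz, gripper, ax, ay, az, tx, ty, tz, gripper, ...]. A call has 1 to 10 rows; each row shifts and turns the commanded pose from where the row before left it, along the tool's axes as they then stand; what a row does not reach is not made up. The controller multiplies each number of a shift by 0.8 m and each number of a turn by 1.5 rad. A row lasts 1/12 s, in which the tool goes at most 41.7 mm and 7.16 degrees, less where a joint would pass 70% of its speed; a pose out of reach is approached as far as the arm can. A call with a number of a shift or a turn outside -1 to 1 is refused whole. A call with a gripper value outside its range is refused whole. The fingers move at their own pace and stop on an object; the grip force is fixed at half the most. Time passes only in rows, so rows that do not move let the fingers close. It gives the time, the measured TCP pose, the force, the opening and the grip force at its end, in the units of the state.
- get_obs(): the state, without advancing time (a new reading comes with each control period).
- capture(name): name is "scene" or "top" or "wrist"; returns a dict with "image" (480x640x3 uint8, red, green, blue), "mtx" (3x3 intrinsics, pixels), "pose" (4x4, takes a point from camera to world coordinates). Camera axes: x right, y up, looking along -z (the intrinsics and any distortion apply to the point x, -y, -z); pixel columns grow to the right and rows downward; lengths in mm; the calibration is good to about 2 mm. A picture is of the moment at which its call begins. There is no depth.
- close_job(): hands the job in; it is judged then, once.
The state is a dict: "time": time; "joint_positions": joint angles; "dq": joint speeds; "tau": joint torques, N m; "tool_pos": TCP position; "tcp_rot": TCP orientation; "contact_force": force on the tool from outside, world axes, zero at the start; "moment": the same for the moment, N m; "grip_width": finger opening in mm; "finger_force": force on a finger pad.
Only numpy, scipy, OpenCV 4.12 (cv2) and the standard library are available. Lean on these libraries where they do the work, as an engineer would, in place of code of your own. Each camera call takes 0.05 s, during which the arm holds its last target. There are 200 camera calls.

## Working session

There is one attempt and no reset: what is moved stays moved. The work goes in short steps, Python scripts to look and compute and a shell command to move; the robot and the scene stay as the last step left them, time stands still between calls to the robot, and variables do not carry over. Pictures are saved under pics/ and viewed, at most 10 in all, crops included, and the job is handed in when it is done.

```bash
mkdir -p pics; ls; python3 - <<'E'
from plant import *
import cv2
o=get_obs();print({k:o[k] for k in('time','tool_pos','tcp_rot','grip_width','contact_force')},finger_overhang)
for n in('scene','top'):
    c=capture(n);cv2.imwrite(f'pics/{n}0.png',c['image'][...,::-1]);print(c['mtx'],c['pose'],[k for k in c])
E
```

```text
pics
{'time': 0.0, 'tool_pos': array([135.70871166, 506.76639998, 237.06994656]), 'tcp_rot': array([-3.14013062e+00, -2.24366179e-04,  2.87978772e+00]), 'grip_width': 91.88734517082653, 'contact_force': array([ 0.03715051, -0.17695415,  1.55818752])} 11.0
[[546.13018453   0.         311.07141558]
 [  0.         546.13018453 230.52918277]
 [  0.           0.           1.        ]] [[ 5.97394557e-01 -5.84754516e-01  5.48800417e-01  1.25062283e+03]
 [ 8.01926383e-01  4.40552115e-01 -4.03519405e-01 -5.17891770e+02]
 [-5.81539002e-03  6.81157830e-01  7.32113510e-01  1.06645344e+03]
 [ 0.00000000e+00  0.00000000e+00  0.00000000e+00  1.00000000e+00]] ['image', 'mtx', 'pose']
[[448.08447865   0.         321.85766494]
 [  0.         448.08447865 238.46877025]
 [  0.           0.           1.        ]] [[ 2.51610233e-02  9.97050987e-01 -7.25000219e-02  4.51130702e+02]
 [-9.99366055e-01  2.32595485e-02 -2.69533282e-02 -1.88074913e+01]
 [-2.51875247e-02  7.31322342e-02  9.97004145e-01  1.15828961e+03]
 [ 0.00000000e+00  0.00000000e+00  0.00000000e+00  1.00000000e+00]] ['image', 'mtx', 'pose']
```

View pics/top0.png

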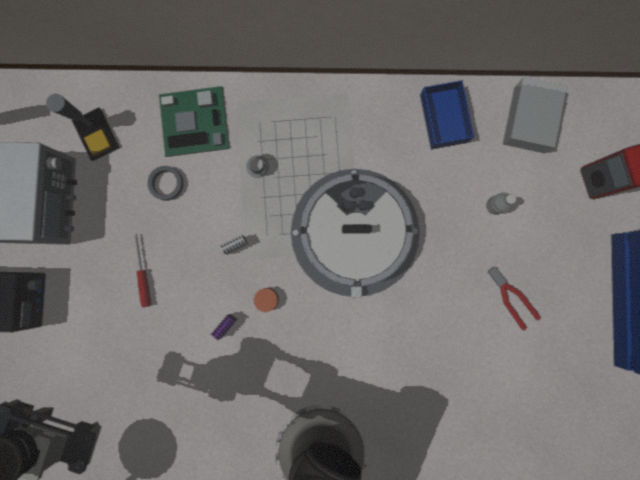

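View pics/scene0.png

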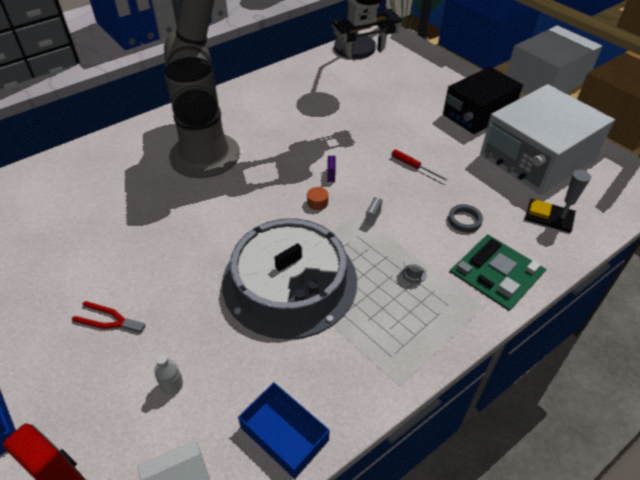

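The top picture shows the drum at about (356,230), with the opening facing up at (352,195) and the square mark at (356,292), so a half turn is needed. The grey heat sink is at (235,244) and its purple double at (223,326). I'll enlarge this area.

```bash
python3 - <<'E'
import cv2
i=cv2.imread('pics/top0.png')[160:310,215:425]
i=cv2.resize(i,None,fx=3.8,fy=3.8,interpolation=cv2.INTER_CUBIC);cv2.imwrite('pics/crop0.png',cv2.convertScaleAbs(i,alpha=1.5));print(i.shape)
E
```

```text
(570, 798, 3)
```

View pics/crop0.png

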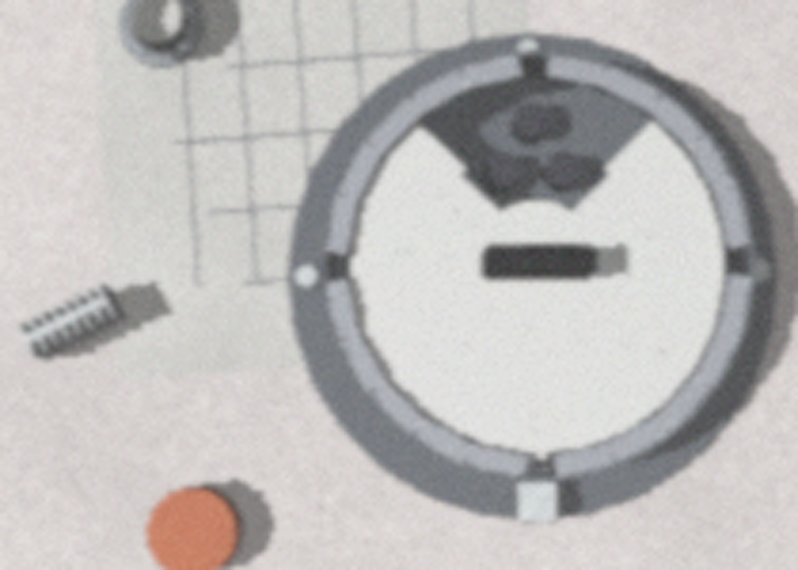

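The crop shows the bezel ring centred at about (540,265), with notches at (337,265), (740,262), (534,63) and (541,468). The bar top is at (539,261), the mark at (537,502), and the heat sink top spans roughly (30,337) to (112,298).

```bash
cat > h.py <<'E'
import numpy as np
from plant import *
from scipy.spatial.transform import Rotation as R
def pix2w(c,u,v,z):
    K,P=c['mtx'],np.array(c['pose'])
    d=P[:3,:3]@(np.array([1,-1,-1])*(np.linalg.inv(K)@[u,v,1]))
    o=P[:3,3];return (o+d*(z-o[2])/d[2])[:2]
E
python3 - <<'E'
from h import *
c=capture('top')
f=lambda x,y,z:pix2w(c,215+(x+.5)/3.8-.5,160+(y+.5)/3.8-.5,z).round(1)
for n,x,y,z in[('L',337,265,78),('R',740,262,78),('T',534,63,78),('B',541,468,78),('bar',539,261,112),('bl',483,261,112),('br',595,261,112),('mark',537,502,30),('discL',305,276,5),('discT',528,46,5),
('hs0',30,337,50),('hs1',112,298,50),('hsA',22,325,50),('hsB',105,287,50),('hsC',118,310,50),('hsD',40,355,50)]: print(n,f(x,y,z))
E
```

```text
L [550.8  55.9]
R [ 558.5 -199.9]
T [683.8 -67. ]
B [425.2 -76.5]
bar [552.9 -71. ]
bl [552.1 -36.5]
br [ 553.7 -105.4]
mark [401.7 -76.9]
discL [549.5  82.6]
discT [711.2 -65.9]
hs0 [501.4 258. ]
hs1 [528.2 204.9]
hsA [509.1 263.6]
hsB [535.4 209.8]
hsC [520.5 200.7]
hsD [489.7 250.9]
```

```bash
python3 -m inch '[0,0,0.08,0,0,0,-1, 0,0,0.08,0,0,0,-1, 0,0,0.08,0,0,0,-1, 0,0,0.08,0,0,0,-1, 0,0,0.08,0,0,0,-1, 0,0,0.08,0,0,0,-1, 0,0,0.08,0,0,0,-1, 0,0,0.08,0,0,0,-1, 0,0,0.08,0,0,0,-1, 0,0,0.08,0,0,0,-1]'
python3 -m inch '[0,0,0.0506,0,0,0,-1, 0,0,0,-0.0411,0.0277,0.006,-1, 0,0,0,-0.0411,0.0277,0.006,-1, 0,0,0,-0.0411,0.0277,0.006,-1, 0,0,0,-0.0411,0.0277,0.006,-1, 0,0,0,-0.0411,0.0277,0.006,-1, 0,0,0,-0.0411,0.0277,0.006,-1, 0,0,0,-0.0411,0.0277,0.006,-1, 0,0,0,-0.0411,0.0277,0.006,-1, 0,0,0,-0.0411,0.0277,0.006,-1]'
python3 -m inch '[0,0,0,-0.0411,0.0277,0.006,-1, 0,0,0,-0.0411,0.0277,0.006,-1, 0,0,0,-0.0411,0.0277,0.006,-1, 0,0,0,-0.0411,0.0277,0.006,-1, 0,0,0,-0.0411,0.0277,0.006,-1, 0,0,0,-0.0411,0.0277,0.006,-1, 0,0,0,-0.0411,0.0277,0.006,-1, 0,0,0,-0.0411,0.0277,0.006,-1, 0,0,0,-0.0411,0.0277,0.006,-1,0,0,0,0,0,0,-1]'
python3 - <<'E'
from h import *
import cv2
c=capture('wrist');cv2.imwrite('pics/w1.png',c['image'][...,::-1])
o=get_obs();print(o['tool_pos'],o['tcp_rot'],o['joint_positions'].round(2))
E
```

```text
time: 0.98
tool_pos: [135.8, 506.9, 237.4]
tcp_rot: [-3.141, 0.001, 1.674]
contact_force: [-0.5, 0.3, -0.5]
grip_width: 91.8
finger_force: 0.0
time: 1.82
tool_pos: [345.6, 216.2, 194.4]
tcp_rot: [3.141, -0.0, 1.604]
contact_force: [0.1, 0.5, 1.0]
grip_width: 91.5
finger_force: 0.0
time: 2.65
tool_pos: [557.1, -76.9, 149.8]
tcp_rot: [3.14, 0.002, 1.599]
contact_force: [-1.1, 1.2, 0.3]
grip_width: 91.6
finger_force: 0.0
[555.1566853  -74.13155607 149.9138951 ] [-3.14076195e+00  5.35541126e-05  1.59990380e+00] [-0.27  0.49  1.55 -0.    1.1  -0.3 ]
```

View pics/w1.png

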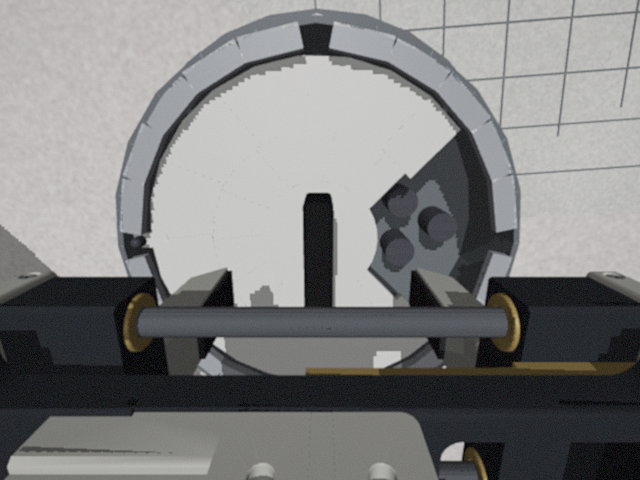

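The wrist view shows the bar at x≈318, midway between the fingers (230 and 413) and square to them. I'll descend and grip it.

```bash
python3 -m inch '[0,0,0,0.002,0,0.025,-1, 0,0,0,0,0,0.025,-1, 0,0,0,0,0,0.02,-1, 0,0,0,0,0,0.012,-1, 0,0,0,0,0,0,-1, 0,0,0,0,0,0,-1]'
python3 -m inch '[0,0,0,0,0,0,1, 0,0,0,0,0,0,1, 0,0,0,0,0,0,1, 0,0,0,0,0,0,1, 0,0,0,0,0,0,1, 0,0,0,0,0,0,1, 0,0,0,0,0,0,1, 0,0,0,0,0,0,1, 0,0,0,0,0,0,1, 0,0,0,0,0,0,1]'
```

```text
time: 3.2
tool_pos: [553.8, -69.0, 85.8]
tcp_rot: [-3.141, -0.0, 1.605]
contact_force: [0.4, -0.2, 1.1]
grip_width: 91.8
finger_force: 0.0
time: 4.03
tool_pos: [554.1, -69.6, 85.7]
tcp_rot: [-3.142, -0.0, 1.604]
contact_force: [-0.7, 0.4, -0.4]
grip_width: 29.4
finger_force: 0.0
```

```bash
python3 -m inch '[0,0,0,-0.0025,0,0,1, 0,0,0,0,0,0,1, 0,0,0,0,0,0,1, 0,0,0,0,0,0,1, 0,0,0,0,0,0,1, 0,0,0,0,0,0,1]'
python3 -m inch '[0,0,0,0,0,0.004,1, 0,0,0,0,0,0.004,1, 0,0,0,0,0,0.0035,1, 0,0,0,0,0,0,1, 0,0,0,0,0,0,1]'
```

```text
time: 4.53
tool_pos: [554.7, -71.8, 85.8]
tcp_rot: [3.14, 0.0, 1.604]
contact_force: [4.0, -0.7, -3.0]
grip_width: 18.1
finger_force: 30.0
time: 4.95
tool_pos: [554.8, -71.8, 77.7]
tcp_rot: [3.14, 0.001, 1.604]
contact_force: [0.9, -0.6, 9.0]
grip_width: 18.2
finger_force: 30.0
```

```bash
python3 -m inch '[0,0,0,0,0,0.002,1, 0,0,0,0,0,0,1, 0,0,0.04,0,0,0,1, 0,0,0.06,0,0,0,1, 0,0,0,0,0,0,1]'; python3 - <<'E'
from h import *
import cv2
o=get_obs();print(o['tool_pos'],o['tcp_rot'],o['moment'],o['joint_positions'].round(2))
i=capture('top')['image'][160:310,275:435,::-1]
cv2.imwrite('pics/t2.png',cv2.convertScaleAbs(cv2.resize(i,None,fx=3,fy=3,interpolation=cv2.INTER_CUBIC),alpha=1.5))
E
```

```text
time: 5.37
tool_pos: [554.8, -71.8, 76.4]
tcp_rot: [3.139, 0.0, 1.449]
contact_force: [0.5, -0.3, 10.9]
grip_width: 17.8
finger_force: 30.0
[554.80858205 -71.82056866  76.37955003] [3.13923982e+00 4.37639945e-04 1.44940051e+00] [-0.19169297  0.13153656 -0.03532005] [-0.27  0.58  1.63 -0.    0.93 -0.14]
```

View pics/t2.png

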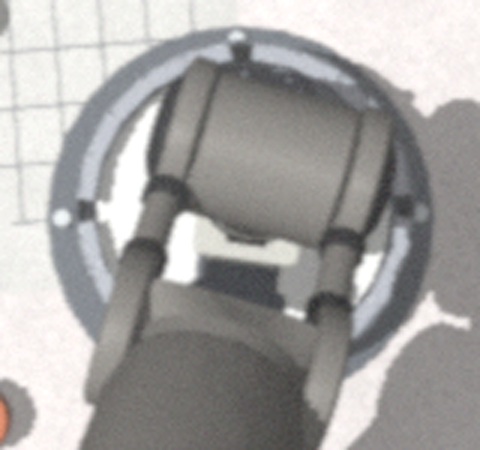

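The arm hides the cover in this view, but the yaw moved 0.155 rad with almost no moment, so the cover is free and turning.

```bash
python3 -m inch '[0,0,0.08,0,0,0,1, 0,0,0.08,0,0,0,1, 0,0,0.08,0,0,0,1, 0,0,0.08,0,0,0,1, 0,0,0.08,0,0,0,1, 0,0,0.08,0,0,0,1, 0,0,0.08,0,0,0,1, 0,0,0.08,0,0,0,1, 0,0,0.08,0,0,0,1, 0,0,0.08,0,0,0,1]'
python3 -m inch '[0,0,0.08,0,0,0,1, 0,0,0.08,0,0,0,1, 0,0,0.08,0,0,0,1, 0,0,0.08,0,0,0,1, 0,0,0.08,0,0,0,1, 0,0,0.08,0,0,0,1, 0,0,0.08,0,0,0,1, 0,0,0.08,0,0,0,1, 0,0,0.08,0,0,0,1, 0,0,0.08,0,0,0,1]'
python3 -m inch '[0,0,0.08,0,0,0,1, 0,0,0.08,0,0,0,1, 0,0,0.08,0,0,0,1, 0,0,0.08,0,0,0,1, 0,0,0.05,0,0,0,1, 0,0,0.024,0,0,0,1, 0,0,0,0,0,0,1, 0,0,0,0,0,0,1]'
python3 - <<'E'
from h import *
o=get_obs();print(o['tcp_rot'],o['moment'],o['joint_positions'].round(2))
E
```

```text
time: 6.25
tool_pos: [555.2, -72.0, 76.6]
tcp_rot: [3.14, -0.003, 0.248]
contact_force: [3.0, -1.9, 10.2]
grip_width: 17.5
finger_force: 30.0
time: 7.08
tool_pos: [555.1, -72.5, 76.6]
tcp_rot: [-3.14, -0.003, -0.952]
contact_force: [1.6, -3.4, 10.8]
grip_width: 18.1
finger_force: 30.0
time: 7.75
tool_pos: [554.9, -72.5, 76.5]
tcp_rot: [-3.139, -0.002, -1.537]
contact_force: [0.1, -3.3, 10.6]
grip_width: 18.1
finger_force: 30.0
[-3.13905720e+00 -1.85198631e-03 -1.53716475e+00] [-0.57545647  0.20900403 -0.06776715] [-0.27  0.58  1.63 -0.    0.93  2.84]
```

Turned exactly 180°. Next I'll let it rise while still holding the bar, then open.

```bash
python3 -m inch '[0,0,0,0,0,-0.004,1, 0,0,0,0,0,-0.004,1, 0,0,0,0,0,-0.004,1, 0,0,0,0,0,-0.0013,1, 0,0,0,0,0,0,1, 0,0,0,0,0,0,1]'
python3 -m inch '[0,0,0,0,0,0,-1, 0,0,0,0,0,0,-1, 0,0,0,0,0,0,-1, 0,0,0,0,0,0,-1, 0,0,0,0,0,0,-1, 0,0,0,0,0,0,-1, 0,0,0,0,0,-0.04,-1, 0,0,0,0,0,-0.04,-1, 0,0,0,0,0,-0.04,-1,0,0,0,0,0,0,-1]'
python3 - <<'E'
from h import *
import cv2
c=capture('wrist');cv2.imwrite('pics/w3.png',c['image'][...,::-1])
o=get_obs();print(o['tool_pos'],o['tcp_rot'])
E
```

```text
time: 8.25
tool_pos: [554.8, -72.5, 85.7]
tcp_rot: [-3.14, -0.001, -1.537]
contact_force: [3.4, -4.9, -0.0]
grip_width: 18.0
finger_force: 30.0
time: 9.08
tool_pos: [557.1, -72.3, 188.0]
tcp_rot: [-3.131, -0.003, -1.537]
contact_force: [1.6, -0.5, 0.9]
grip_width: 80.6
finger_force: 0.0
[555.93912448 -71.95141067 185.03452961] [-3.13458984e+00 -2.02547820e-03 -1.53693851e+00]
```

View pics/w3.png

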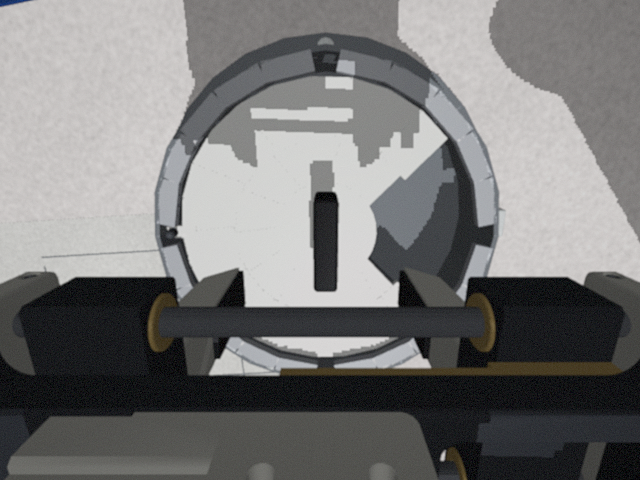

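The opening now points to the right-hand notch, the stud stands in the left notch at (170,233), and the exposed compartment is empty. On to the heat sink.

```bash
python3 -m inch '[0,0,-0.0725,0,0,0,-1, 0,0,-0.0725,0,0,0,-1, 0,0,-0.0725,0,0,0,-1, 0,0,-0.0725,0,0,0,-1]'
python3 -m inch '[0,0,0,-0.0452,-0.0156,0,-1, 0,0,0,-0.0452,-0.0156,0,-1, 0,0,0,-0.0452,-0.0156,0,-1, 0,0,0,-0.0452,-0.0156,0,-1, 0,0,0,-0.0452,-0.0156,0,-1, 0,0,0,-0.0452,-0.0156,0,-1, 0,0,0,-0.0452,-0.0156,0,-1, 0,0,0,-0.0452,-0.0156,0,-1, 0,0,0,0,0,0,-1, 0,0,0,0,0,0,-1]'
python3 - <<'E'
from h import *
import cv2
c=capture('wrist');cv2.imwrite('pics/w4.png',c['image'][...,::-1])
t=capture('top')
f=lambda x,y:pix2w(t,275+(x+.5)/3-.5,160+(y+.5)/3-.5,5)
o=get_obs();print(o['tool_pos'],o['tcp_rot'],o['joint_positions'].round(2))
cv2.imwrite('pics/t4.png',cv2.convertScaleAbs(cv2.resize(t['image'][150:320,200:440,::-1],None,fx=3,fy=3,interpolation=cv2.INTER_CUBIC),alpha=1.5))
E
```

```text
time: 9.47
tool_pos: [553.4, -71.3, 180.1]
tcp_rot: [3.14, 0.002, -1.097]
contact_force: [1.2, -0.8, 0.1]
grip_width: 92.1
finger_force: 0.0
time: 10.3
tool_pos: [511.2, 233.3, 180.2]
tcp_rot: [3.139, 0.0, -1.098]
contact_force: [0.5, 0.4, 0.6]
grip_width: 91.8
finger_force: 0.0
[512.10785414 230.96055966 180.57871581] [ 3.13968290e+00 -2.79929714e-05 -1.10183775e+00] [ 0.29  0.46  1.51 -0.    1.18  2.96]
```

View pics/w4.png

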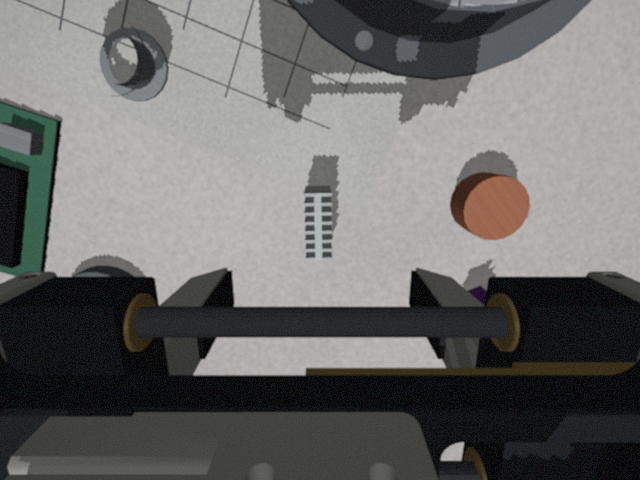

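View pics/t4.png

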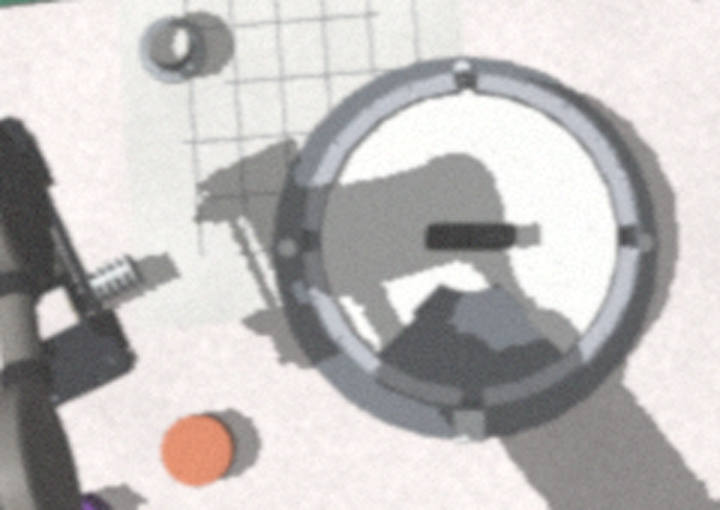

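The opening is over the square mark at (470,422) in the top view. In the wrist view the heat sink top is centred at (318,223), square to the jaws.

```bash
python3 - <<'E'
from h import *
c=capture('wrist');t=capture('top');o=get_obs();p=o['tool_pos'];r=R.from_euler('xyz',o['tcp_rot'])
print(p,r.as_matrix().round(3))
for n,q in(('hs',pix2w(c,318,223,50)),('hsfar',pix2w(c,318,190,50)),('hsnear',pix2w(c,318,257,50)),('coil',pix2w(t,200+197/3,150+451/3,35))):
    print(n,q,r.inv().apply([q[0]-p[0],q[1]-p[1],0]).round(1))
E
```

```text
[512.620371   230.23350796 181.0693016 ] [[ 0.45  -0.893 -0.001]
 [-0.893 -0.45  -0.   ]
 [-0.     0.001 -1.   ]]
hs [516.10155941 228.02486377] [ 3.5 -2.1 -0. ]
hsfar [528.97182135 202.47675811] [32.1 -2.1 -0. ]
hsnear [502.06609678 255.88595033] [-27.7  -2.1  -0. ]
coil [374.69721801 147.9783414 ] [ 11.4 160.2   0.2]
```

```bash
python3 -m inch '[0,0,0,0.0025,-0.002,0.042,-1, 0,0,0,0,0,0.042,-1, 0,0,0,0,0,0.042,-1, 0,0,0,0,0,0.042,-1, 0,0,0,0,0,0.0207,-1, 0,0,0,0,0,0,-1, 0,0,0,0,0,0,1, 0,0,0,0,0,0,1, 0,0,0,0,0,0,1, 0,0,0,0,0,0,1]'
python3 -m inch '[0,0,0,0,0,0,1, 0,0,0,0,0,0,1, 0,0,0,0,0,0,1, 0,0,0,0,0,0,1, 0,0,0,0,0,0,1, 0,0,0,0,0,0,1, 0,0,0,0,0,0,1, 0,0,0,0,0,0,1, 0,0,0,0,0,0,1, 0,0,0,0,0,0,1]'
```

```text
time: 11.33
tool_pos: [515.9, 230.7, 32.3]
tcp_rot: [-3.138, -0.001, -1.102]
contact_force: [0.4, 0.2, 0.6]
grip_width: 70.1
finger_force: 0.0
time: 12.17
tool_pos: [514.9, 230.6, 30.6]
tcp_rot: [-3.141, 0.0, -1.102]
contact_force: [0.5, 0.3, -0.5]
grip_width: 24.0
finger_force: 29.9
```

```bash
python3 -m inch '[0,0,0,0,0,-0.015,1, 0,0,0,0,0,-0.04,1, 0,0,0,0,0,-0.04,1, 0,0,0,0,0,-0.04,1, 0,0,0,0,0,-0.04,1, 0,0,-0.0756,0,0,0,1, 0,0,-0.0756,0,0,0,1, 0,0,-0.0756,0,0,0,1, 0,0,-0.0756,0,0,0,1, 0,0,-0.0756,0,0,0,1]'
python3 -m inch '[0,0,-0.0756,0,0,0,1, 0,0,-0.0756,0,0,0,1, 0,0,-0.0756,0,0,0,1, 0,0,-0.0756,0,0,0,1, 0,0,-0.0756,0,0,0,1, 0,0,0,0,0,0,1]'
python3 -m inch '[0,0,0,-0.0079,0.0475,0,1, 0,0,0,-0.0079,0.0475,0,1, 0,0,0,-0.0079,0.0475,0,1, 0,0,0,-0.0079,0.0475,0,1, 0,0,0,-0.0079,0.0475,0,1, 0,0,0,-0.0079,0.0475,0,1, 0,0,0,-0.0079,0.0475,0,1, 0,0,0,-0.0079,0.0475,0,1, 0,0,0,0,0,0,1, 0,0,0,0,0,0,1]'
python3 - <<'E'
from h import *
import cv2
c=capture('wrist')['image'];s=capture('scene')['image'][120:360,180:420]
s=cv2.resize(s,(480,480),interpolation=cv2.INTER_CUBIC)
cv2.imwrite('pics/w5.png',cv2.resize(np.hstack([c,s])[...,::-1],(798,342)))
o=get_obs();print(o['tool_pos'],o['tcp_rot'],o['joint_positions'].round(2),o['moment'])
E
```

```text
time: 13.0
tool_pos: [514.5, 230.4, 170.4]
tcp_rot: [3.141, 0.001, -0.53]
contact_force: [0.1, 0.7, -1.1]
grip_width: 23.7
finger_force: 29.9
time: 13.5
tool_pos: [514.6, 230.4, 170.3]
tcp_rot: [3.141, 0.001, 0.036]
contact_force: [0.5, 1.0, -0.8]
grip_width: 23.8
finger_force: 29.9
time: 14.33
tool_pos: [473.7, -76.7, 170.5]
tcp_rot: [-3.141, 0.0, 0.024]
contact_force: [0.1, -0.0, -1.3]
grip_width: 23.9
finger_force: 29.9
[473.9011981  -74.39524672 170.47262187] [-3.14092954e+00  3.19655821e-04  2.95896089e-02] [-0.32  0.33  1.75  0.    1.07  1.22] [-0.02123975  0.14652916 -0.03346804]
```

View pics/w5.png

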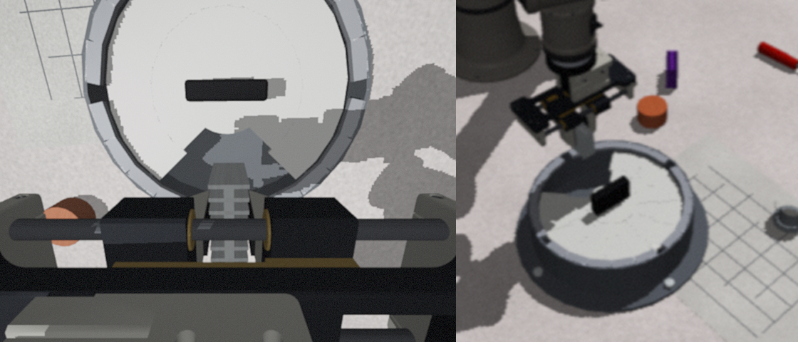

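The wrist view shows the heat sink held upright, pointing along the radius and centred over the opening. I'll lower it.

```bash
python3 -m inch '[0,0,0,0,0,0.03,1, 0,0,0,0,0,0.03,1, 0,0,0,0,0,0.03,1, 0,0,0,0,0,0.02,1, 0,0,0,0,0,0.02,1, 0,0,0,0,0,0.012,1, 0,0,0,0,0,0.01,1, 0,0,0,0,0,0,1, 0,0,0,0,0,0,1]'
```

```text
time: 15.18
tool_pos: [474.3, -74.4, 49.1]
tcp_rot: [-3.141, -0.0, 0.033]
contact_force: [0.5, 0.4, -0.9]
grip_width: 24.0
finger_force: 29.9
```

```bash
python3 -m inch '[0,0,0,0,0,0.006,1, 0,0,0,0,0,0.004,1, 0,0,0,0,0,0.002,1, 0,0,0,0,0,0.0008,1, 0,0,0,0,0,0,1, 0,0,0,0,0,0,1]'
```

```text
time: 15.68
tool_pos: [474.1, -75.0, 38.9]
tcp_rot: [3.142, -0.0, 0.032]
contact_force: [-0.1, 0.5, -1.8]
grip_width: 24.0
finger_force: 29.9
```

```bash
python3 -m inch '[0,0,0,0,0,0.001,1, 0,0,0,0,0,0,1, 0,0,0,0,0,0,1]'
python3 -m inch '[0,0,0,0,0,0,0.1, 0,0,0,0,0,0,0.1, 0,0,0,0,0,0,0.1, 0,0,0,0,0,0,0.1, 0,0,0,0,0,0,0.1, 0,0,0,0,0,0,0.1]'
```

```text
time: 15.93
tool_pos: [474.2, -75.0, 38.5]
tcp_rot: [3.141, -0.001, 0.032]
contact_force: [-1.7, -0.7, 5.9]
grip_width: 23.9
finger_force: 29.9
time: 16.43
tool_pos: [474.0, -74.9, 37.9]
tcp_rot: [-3.141, 0.0, 0.032]
contact_force: [0.0, 0.0, 0.4]
grip_width: 41.4
finger_force: 0.0
```

The part touched down at about 6 N and is now released. I'll go straight up and check.

```bash
python3 -m inch '[0,0,0,0,0,-0.01,0.1, 0,0,0,0,0,-0.02,0.1, 0,0,0,0,0,-0.03,0.1, 0,0,0,0,0,-0.04,0.1, 0,0,0,0,0,-0.04,0.1, 0,0,0,0,0,-0.04,0.1, 0,0,0,0,0,-0.02,0.1, 0,0,0,0,0,0,0.1, 0,0,0,0,0,0,0.1]'
python3 -m inch '[0,0,0,-0.045,0,0,0.1, 0,0,0,-0.045,0,0,0.1, 0,0,0,0,0,0,0.1, 0,0,0,0,0,0,0.1, 0,0,0,0,0,0,0.1]'
python3 - <<'E'
from h import *
import cv2
c=capture('wrist')['image'];s=capture('scene')['image'][180:360,200:380]
s=cv2.resize(s,(480,480),interpolation=cv2.INTER_CUBIC)
cv2.imwrite('pics/w6.png',cv2.resize(np.hstack([c,s])[...,::-1],(798,342)))
E
```

```text
time: 17.18
tool_pos: [474.2, -75.0, 199.0]
tcp_rot: [3.141, -0.002, 0.032]
contact_force: [-0.6, 0.1, -0.2]
grip_width: 41.4
finger_force: 0.0
time: 17.6
tool_pos: [402.1, -77.3, 197.4]
tcp_rot: [-3.141, 0.0, 0.031]
contact_force: [0.2, 0.4, -0.3]
grip_width: 41.5
finger_force: 0.0
```

View pics/w6.png

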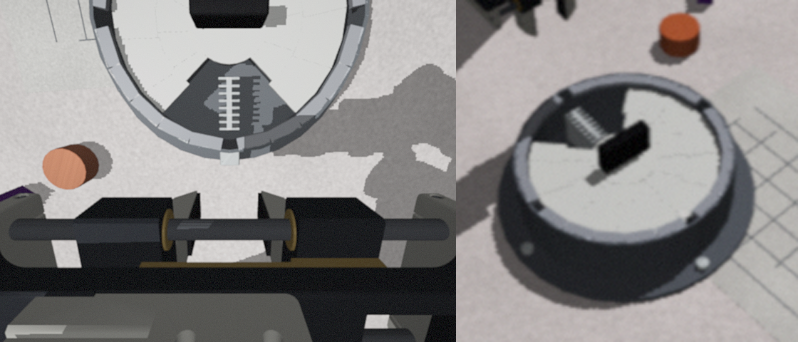

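The heat sink stands upright at (229,105) in the marked compartment. The opening is lined up with the square mark at (230,157), and the gripper is clear of everything.

```bash
python3 -c "from plant import *;print(close_job())"
```

```text
the job is handed in; nothing more can be done
None
```

I turned the cover so its opening is over the marked compartment and let it spring up, stood the heat sink upright on that compartment's floor, and handed in the job at about 18 s; no verdict came back.

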